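# Clamp the middle vial tray on the shaker and restack the rest

### The job

Lift the top vial tray off the stack of three and set it aside on the pale mat. Take the middle tray and clamp it on the shaker: hook one ledge of its foot under the lip of the sprung jaw, push the jaw back and lower the other end behind the front kerb until the tray lies flat with its side bearing on the sprung side pad, pad pressed in part-way; let go. Then stack the tray from the mat back on the bottom tray, lowering it by hand until it is fully home, not dropping it; keep the trays from tipping, leave the bottom tray where it stands and do not disturb the other things on the bench.

Things in the scene. Friction and masses are not known exactly. Their poses are not given: they have to be found in the camera images.
- top_tray_mid (a point): Grey tray on top of the stack, 0.4 kg, 150 (own x) x 100 (y) x 62 mm high, alike at a half turn; point at its centre, 31 mm up, z up. All three trays are alike. From the underside: plinth 111 x 89 mm, 6 mm high; foot plate 150 x 100 mm, 6 to 12 mm up, a ledge 14 mm beyond the walls at both x ends; walls 122 x 100 mm outside, 4 mm thick, rim at 62 mm.
- wanted_tray_mid (a point): The middle tray, 0.45 kg, same shape, point and axes. Inside each tray a rib 14 mm thick crosses the middle along own y, its top 54 mm up (8 mm below the rim), inner floor 12 mm up: pinch its middle from above, fingers closing along own x; 50 mm is free either side. Vials (18 mm wide, to 48 mm up) stand near the corners, 42 mm off centre in x and 34 mm in y.
- bottom_tray_mid (a point): The bottom tray, 0.6 kg, loose on the bench, same shape, point and axes. Stacked, a tray's plinth drops into the rim below (opening 114 x 92 mm, 1.5 mm play all round) and its foot plate rests on the rim: 56 mm from tray centre to tray centre; not home, it rides up to 6 mm higher.
- platform (a point): Point on top of the platform of the white shaker (250 x 190 mm, fixed; platform 55 mm above the bench), under the centre of a clamped tray; z up, x from kerb to sprung jaw, along the tray's length. A level tray cannot pass the kerb with its ledge under the jaw's lip: it must go in jaw end down, tilted 13 to 15 degrees. Clamped, it holds the jaw back about 6 mm.
- kerb (a point): Middle of the top edge of the steel front kerb, on its inner face (towards the jaw): 75.5 mm from the platform point along -x, 20 mm above the platform. The kerb is 100 mm wide and 10 mm thick.
- lip (a point): Middle of the jaw's lip at its tip, on the lip's underside, 16 mm above the platform; with the jaw free, 61 mm from the platform point along +x. The lip is 6 mm thick, 90 mm wide and overhangs the jaw's upright face by 8 mm (face at x = 69 mm when free). It moves with the jaw.
- jaw (a joint): How far the jaw is pushed back along the platform's x, in m: 0 free, 0.020 at its stop. Spring: 3 N at 0, plus 0.3 N per mm.
- side_pad (a joint): How far the sprung steel side pad is pressed in, in m, towards the platform's +y; 0 free, 0.010 at its stop; good is 0.002 to 0.008. Spring: 2 N at 0, plus 0.2 N per mm. The pad (60 mm along x, centred at x = 0, 37 mm high) faces -y on a bracket set by hand: its free face stands anywhere from y = 46 to 62 mm of the platform point, to be felt or seen. It bears on the tray's long side.
- mat_pad: Pale grey flat mat fixed on the bench, 200 (x) x 150 (y) x 3 mm, origin at the centre of its underside on the bench; where the top tray is set aside.
- reagent_bottle: Bystander: amber bottle, 54 mm across, 110 mm high; origin at the centre of its underside.
- tube_rack: Bystander: orange tube rack, 90 x 45 mm, 65 mm high with its tubes; origin at the centre of its underside.
- beaker: Bystander: glass beaker, 66 mm across, 75 mm high; origin at the centre of its underside.

How it is judged:
By the outcome, as a careful person would: the job done as asked, in the order asked, and still so for the second after the job is handed in, with the robot touching nothing.
It also fails if it takes over 72 s, if anything falls off the work surface, if the arm or the gripper's body presses on something with over 40 N, if the wrist force passes 120 N, or if a joint passes its speed limit or range.

### The arm

A 7-joint arm with a two-finger parallel gripper is mounted at the origin on the work surface. World frame = base frame: x ahead of the robot, y to its left, z up, the work surface at z = 0. Lengths are in m, angles in rad, forces in N, time in s.
With the tool pointing down it reaches from about 0.4 to 0.85 m from the base axis. Payload 4.5 kg.
Tool frame: the origin (TCP) lies at the very end of the fingers, on their centre line; the grasp point (between the pads) lies 19 mm behind it (r.grip_point_offset is the z of the grasp point in the tool frame, in m); z points along the fingers, y is the line along which they close (so a half turn about z gives the same grasp; the last joint's range is limited). The gripper opens to 88 mm and grips with 3 to 60 N. Pads are 18 mm wide; open, the fingers measure 123 mm over their backs; the gripper's body (75 mm by 187 mm) begins 45 mm behind the grasp point.
Start: joints at [-1.145, 0.689, -0.195, 1.565, 0.157, 0.902, -0.215], TCP at [0.239, 0.578, 0.239] pointing down, gripper open.
Joint ranges: [-3.01, 3.01], [-0.46, 2.08], [-1.47, 1.51], [0.13, 2.56], [-1, 4.14], [0.04, 2.09], [-2.66, 2.66]. Speed limits (rad/s): [2.57, 2.57, 3.14, 3.14, 3.14, 3.14, 3.14].

### API

Orientations are given as a rotation vector (axis times angle).
In Python, from rig import monitor, camera, camera_info, ticket, r gives the robot as it stands.
- The arm moves only by the tool move_arm, never from a script. Its argument "series" is a list that holds one entry, the list of rows, each a list of 7 numbers: the opening, from -1 (shut) to 1 (fully open), then the shift along the tool's x, y, z in m, then the turn, a rotation vector about the tool's x, y, z in rad. In form: [[[claw, dx, dy, dz, rx, ry, rz], ...]]. A call has 1 to 10 rows; each row is the pose to reach, as a shift and turn from the pose commanded when the call began, along the tool's axes at that moment; what a row does not reach only later rows make up. A row lasts 1/8 s, in which the tool goes at most 62.5 mm and 10.7 degrees, less where a joint would pass 70% of its speed; a pose out of reach is approached as far as the arm can. A call with a gripper value outside its range is refused whole. The fingers move at their own pace and stop on an object; the grip force is fixed at half the most. Time passes only in rows, so rows that repeat a pose let the fingers close. It gives the time, the measured TCP pose, the force and the opening at its end, in the units of the state.
- monitor.sense(): the state, without advancing time (a new reading comes with each control period).
- camera(name): name is "scene" or "side" or "wrist"; returns the picture (384x512x3 uint8, blue, green, red); there is no depth.
- camera_info(name): a dict with "K" (3x3 intrinsics, pixels), "k1" (the pictures are not rectified: a ray, as slopes to the right and down, at radius r is drawn at 1 + k1 r^2 times it, then the intrinsics apply), "world_from_camera" (4x4, takes a point from camera to world coordinates); the wrist camera has in their place "tool_from_camera" (4x4, takes a point from camera to tool coordinates, whose origin is the TCP and whose axes are the flange's). Camera axes: x right, y down, z forward; pixel columns grow to the right and rows downward; lengths in m; the calibration is good to about 2 mm. A picture is of the moment at which its call begins: read the wrist's pose just before it. camera_info takes no time and is no camera call.
- ticket.sign_off(): hands the job in, once; it reports no verdict.
The state is a dict: "t": time; "q": joint angles; "joint_velocities": joint speeds; "tau": joint torques, N m; "eef_pos": TCP position; "eef_rot": TCP orientation; "contact_force": force on the tool from outside, world axes, zero at the start; "torque": the same for the moment, N m; "grip_width": finger opening in m.
Only numpy, scipy, OpenCV 4.12 (cv2) and the standard library are available. Lean on these libraries where they do the work, as an engineer would, in place of code of your own. Each camera call takes 0.05 s, during which the arm holds its last target. There are 200 camera calls.

## Working session

There is one attempt and no reset: what is moved stays moved. The work goes in short steps, Python scripts to look and compute and a tool call to move; the robot and the scene stay as the last step left them, time stands still between calls to the robot, and variables do not carry over. Pictures are saved under pics/ and viewed, on a budget of 10 in all, crops included, one or two more only if the job needs it, and the job is handed in when it is done.

Besides the shell and the picture viewer there is one more tool, called after "Emit:" as name(argument=value, ...) on one line, values as JSON. move_arm: Moves the arm, as the interface text tells. Its arguments: {"type":"object","properties":{"series":{"type":"array","items":{"type":"array","items":{"type":"array","items":{"type":"number"}}}}},"required":["series"]}

```bash
ls; mkdir -p pics
python3 - <<'E'
from rig import monitor,camera,camera_info,r
import cv2,numpy as np
print(monitor.sense()); print(r.grip_point_offset)
ims=[]
for n in ("scene","side","wrist"):
    im=camera(n); cv2.imwrite(f"pics/{n}0.png",im); ims.append(im)
    print(n,camera_info(n))
E
```

```text
pics
{'t': 0.0, 'q': array([-1.14521832,  0.68996561, -0.19454205,  1.5663503 ,  0.15731326,
        0.90249407, -0.21510214]), 'joint_velocities': array([-2.73378241e-04,  8.03309957e-04,  2.80669208e-04,  3.02744062e-05,
        3.39350240e-04, -4.71567359e-04, -1.94876882e-04]), 'tau': array([-7.54656685e-04, -5.27564442e+01, -1.26727480e+00, -1.53426254e+01,
       -5.26610459e-02,  6.49791284e-03,  1.65852175e-04]), 'eef_pos': array([0.23843797, 0.5770442 , 0.23792054]), 'eef_rot': array([-6.11256325e-01, -3.08131779e+00,  2.83945233e-03]), 'contact_force': array([-0.16405252,  0.3002646 ,  0.36106574]), 'torque': array([-0.00563153,  0.0371349 ,  0.02534548]), 'grip_width': 0.08761425697089428}
-0.0187
scene {'K': array([[457.54195879,   0.        , 254.62682669],
       [  0.        , 457.54195879, 188.38525724],
       [  0.        ,   0.        ,   1.        ]]), 'k1': -0.14500031380382408, 'world_from_camera': array([[ 0.54320699,  0.54461679, -0.63899821,  1.37475169],
       [ 0.83953383, -0.3428626 ,  0.42145958, -0.5179306 ],
       [ 0.01044538, -0.76540041, -0.6434695
[... 398 characters left out ...]
0481,  0.48527039],
       [-0.01398162, -0.72581952, -0.68774308,  0.65529402],
       [ 0.        ,  0.        ,  0.        ,  1.        ]])}
wrist {'K': array([[268.28790176,   0.        , 254.99470722],
       [  0.        , 268.28790176, 190.90734059],
       [  0.        ,   0.        ,   1.        ]]), 'k1': -0.03488415872806198, 'tool_from_camera': array([[-1.03745305e-03, -9.62345741e-01, -2.71826413e-01,
         7.00202587e-02],
       [ 9.99999461e-01, -9.84982246e-04, -3.29471365e-04,
        -5.32757699e-04],
       [ 4.93211743e-05, -2.71826608e-01,  9.62346244e-01,
        -1.46407025e-01],
       [ 0.00000000e+00,  0.00000000e+00,  0.00000000e+00,
         1.00000000e+00]])}
```

View pics/scene0.png

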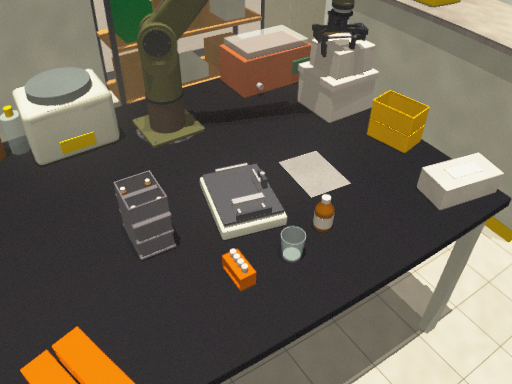

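View pics/side0.png

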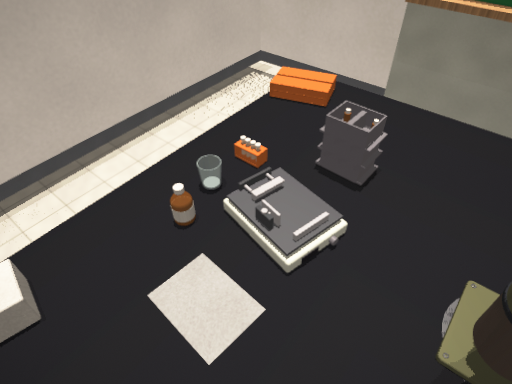

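The pictures show: the stack at scene (145,215) / side (350,145), the shaker at scene (240,198) / side (285,215), and the mat at scene (314,173) / side (207,305). Next I'll zoom on the shaker and stack in both views.

```bash
cat > h.py <<'E'
import numpy as np,cv2
from rig import monitor,camera,camera_info
from scipy.spatial.transform import Rotation as R
def ray(n,uv,T=None):
    c=camera_info(n);K=c["K"];p=np.array([(uv[0]-K[0,2])/K[0,0],(uv[1]-K[1,2])/K[1,1]])
    s=p.copy()
    for _ in range(20): s=p/(1+c["k1"]*(s@s))
    M=T if T is not None else c["world_from_camera"]
    return M[:3,3],M[:3,:3]@np.array([s[0],s[1],1])
def on(n,uv,z,T=None):
    o,d=ray(n,uv,T); return o+d*(z-o[2])/d[2]
def proj(n,P,T=None):
    c=camera_info(n);M=T if T is not None else c["world_from_camera"]
    q=np.linalg.inv(M)@np.append(P,1); s=q[:2]/q[2]; s=s*(1+c["k1"]*(s@s)); K=c["K"]
    return np.array([K[0,0]*s[0]+K[0,2],K[1,1]*s[1]+K[1,2]])
def tri(pairs):
    A=np.zeros((3,3));b=np.zeros(3);L=[]
    for o,d in pairs:
        d=d/np.linalg.norm(d);P=np.eye(3)-np.outer(d,d);A+=P;b+=P@o;L.append((o,P))
    x=np.linalg.solve(A,b); return x,[np.linalg.norm(P@(x-o)) for o,P in L]
def wristT(s=None):
    s=s or monitor.sense(); T=np.eye(4);T[:3,:3]=R.from_rotvec(s["eef_rot"]).as_matrix();T[:3,3]=s["eef_pos"]
    return T@camera_info("wrist")["tool_from_camera"]
def to_tool(p,Rw,s=None):
    """shift & turn (tool axes) from present pose to TCP p, rotation matrix Rw"""
    s=s or monitor.sense(); R0=R.from_rotvec(s["eef_rot"]).as_matrix()
    return np.round(R0.T@(np.array(p)-s["eef_pos"]),4),np.round(R.from_matrix(R0.T@Rw).as_rotvec(),4)
E
python3 - <<'E'
import cv2,numpy as np
from h import *
a=cv2.imread("pics/side0.png");b=cv2.imread("pics/scene0.png")
z=lambda im,x,y,w,h,f:cv2.convertScaleAbs(cv2.resize(im[y:y+h,x:x+w],None,fx=f,fy=f,interpolation=cv2.INTER_CUBIC),alpha=1.4,beta=25)
A=z(a,215,95,180,180,3.3333)[:590]
cv2.imwrite("pics/zs.png",A[:590,:])
B=z(b,105,155,190,120,4.2); cv2.imwrite("pics/zb.png",B)
E
```

```text
(no output)
```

View pics/zs.png

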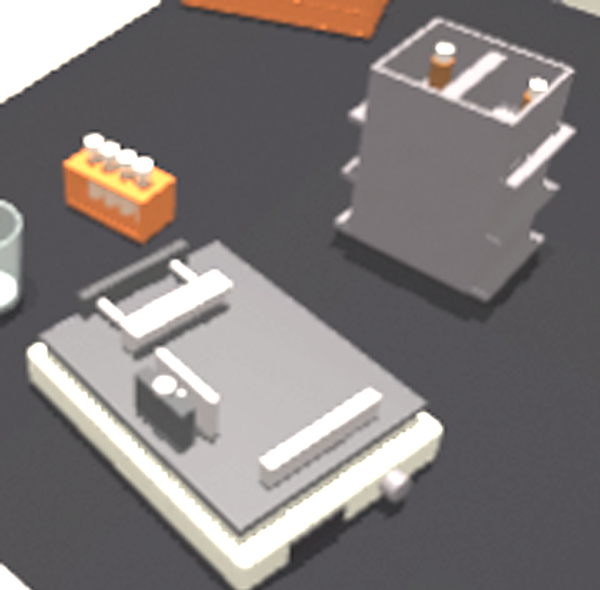

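View pics/zb.png

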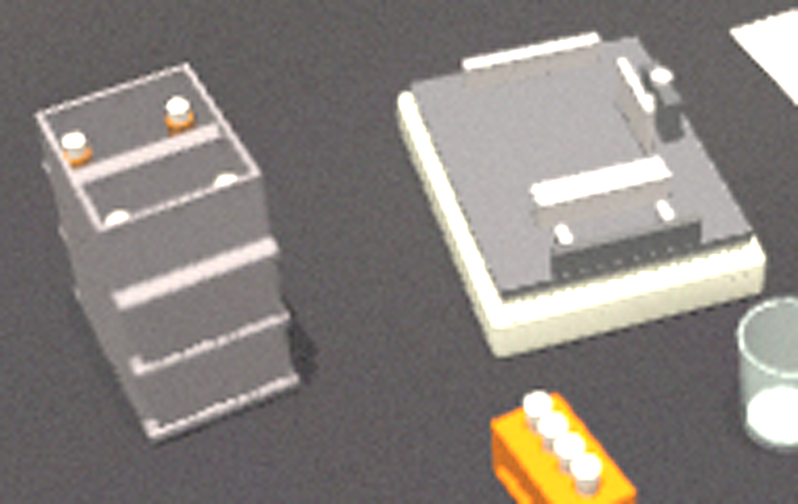

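In side (crop/3.33), the kerb is at the lower right, the jaw at the upper left, and the pad at the lower left. In the scene view the kerb is on the robot's side and the jaw is away from it. Now triangulating.

Run:
```python
from h import *
sc=lambda p:(105+(p[0]+.5)/4.2-.5,155+(p[1]+.5)/4.2-.5)
sd=lambda p:(215+(p[0]+.5)/3.3333-.5,95+(p[1]+.5)/3.3333-.5)
print("top tray rim");
A=[on("scene",sc(p),.174) for p in((40,115),(187,67),(260,175),(105,228))]
B=[on("side",sd(p),.174) for p in((573,72),(515,122),(372,68),(437,20))]
for X in (A,B):
    X=np.array(X); e=np.roll(X,-1,0)-X; print(np.round(X[:,:2],4).tolist(),X.mean(0).round(4),np.linalg.norm(e,axis=1).round(3),np.degrees(np.arctan2(e[:,1],e[:,0])).round(1))
print("lower ledges scene corners")
for p,z in (((118,303),.124),((277,247),.124),((135,370),.068),((288,318),.068),((152,433),.008),((298,380),.012)): print(on("scene",sc(p),z).round(4))
def two(name,a,b,z):
    for n,f,pp in(("scene",sc,a),("side",sd,b)):
        X=np.array([on(n,f(p),z) for p in pp]);d=X[1]-X[0]
        print(name,n,X[:,:2].round(4).tolist(),X.mean(0)[:2].round(4),np.linalg.norm(d).round(4),np.degrees(np.arctan2(d[1],d[0])).round(1))
two("kerb in",((467,70),(600,42)),((374,391),(260,460)),.075)
two("lip tip",((531,187),(658,157)),((232,287),(132,335)),.077)
two("pad",((622,60),(655,112)),((217,400),(158,352)),.092)
two("platform near-left..",((412,82),(505,297)),((428,405),(218,242)),.055)
two("platform right",((637,40),(752,237)),((245,530),(45,340)),.055)
print("mat")
a=cv2.imread("pics/scene0.png");b=cv2.imread("pics/side0.png")
for n,im,x0,y0,x1,y1 in(("scene",a,270,140,360,205),("side",b,140,245,275,365)):
    m=(im[y0:y1,x0:x1].min(2)>110).astype(np.uint8);c=max(cv2.findContours(m,0,2)[0],key=cv2.contourArea)
    q=cv2.boxPoints(cv2.minAreaRect(c)); M=cv2.moments(c); 
    print(n,cv2.contourArea(c),on(n,(x0+M['m10']/M['m00'],y0+M['m01']/M['m00']),.003)[:2].round(3),[on(n,(x0+p[0],y0+p[1]),.003)[:2].round(3).tolist() for p in cv2.approxPolyDP(c,8,True)[:,0]])
for nm,p,z in(("bottle",(323,222),.03),("beaker",(292,257),.01),("rack",(239,270),.03)): print(nm,on("scene",p,z)[:2].round(3))
s=monitor.sense();print(R.from_rotvec(s["eef_rot"]).as_matrix().round(3))
```

```text
top tray rim
[[0.4325, -0.3275], [0.4367, -0.232], [0.5557, -0.2359], [0.5505, -0.3304]] [ 0.4938 -0.2815  0.174 ] [0.096 0.119 0.095 0.118] [ 87.5  -1.9 -93.2 178.6]
[[0.4276, -0.3214], [0.4328, -0.231], [0.5523, -0.2306], [0.5482, -0.3276]] [ 0.4902 -0.2777  0.174 ] [0.09  0.119 0.097 0.121] [ 86.7   0.2 -92.4 177. ]
lower ledges scene corners
[ 0.5595 -0.3348  0.124 ]
[ 0.5654 -0.2355  0.124 ]
[ 0.5605 -0.3342  0.068 ]
[ 0.5694 -0.2368  0.068 ]
[ 0.5584 -0.3324  0.008 ]
[ 0.5694 -0.2364  0.012 ]
kerb in scene [[0.4198, -0.0266], [0.4421, 0.0702]] [0.4309 0.0218] 0.0994 77.0
kerb in side [[0.414, -0.0239], [0.4404, 0.0733]] [0.4272 0.0247] 0.1007 74.8
lip tip scene [[0.5532, -0.0531], [0.5723, 0.0339]] [ 0.5627 -0.0096] 0.089 77.6
lip tip side [[0.5493, -0.0478], [0.5755, 0.0374]] [ 0.5624 -0.0052] 0.0891 72.9
pad scene [[0.4868, 0.0601], [0.5468, 0.048]] [0.5168 0.054 ] 0.0612 -11.5
pad side [[0.484, 0.0614], [0.5414, 0.0508]] [0.5127 0.0561] 0.0585 -10.5
platform near-left.. scene [[0.3881, -0.0551], [0.6129, -0.1082]] [ 0.5005 -0.0816] 0.231 -13.3
platform near-left.. side [[0.3854, -0.0532], [0.6028, -0.1048]] [ 0.4941 -0.079 ] 0.2235 -13.4
platform right scene [[0.4321, 0.1087], [0.6508, 0.056]] [0.5415 0.0823] 0.225 -13.6
platform right side [[0.424, 0.1114], [0.6368, 0.0641]] [0.5304 0.0877] 0.218 -12.5
mat
scene 1765.5 [0.518 0.276] [[0.405, 0.217], [0.643, 0.213], [0.602, 0.243], [0.614, 0.344], [0.421, 0.361]]
side 6569.0 [0.498 0.288] [[0.6, 0.202], [0.612, 0.347], [0.415, 0.364], [0.402, 0.218]]
bottle [0.724 0.139]
beaker [0.767 0.002]
rack [ 0.745 -0.145]
[[-0.924  0.382 -0.   ]
 [ 0.382  0.924 -0.001]
 [-0.    -0.001 -1.   ]]
```

```bash
cat >> h.py <<'E'
def Ry(deg,tilt=0):
    """tool down, tool y along world yaw deg; tilt>0 = +y end of tool (tray +x end) down"""
    a=np.radians(deg);y=np.array([np.cos(a),np.sin(a),0]);z=np.array([0,0,-1.]);x=np.cross(y,z)
    return R.from_rotvec(np.radians(tilt)*x).as_matrix()@np.c_[x,y,z]
E
python3 - <<'E'
from h import *
print(to_tool((.46,.30,.32),Ry(30)))
print(to_tool((.50,-.02,.31),Ry(-13)))
E
```

```text
(array([-0.3105, -0.1717, -0.0816]), array([-1.300e-03,  6.000e-04,  6.554e-01]))
(array([-0.4697, -0.4522, -0.0712]), array([-1.1000e-03,  1.1000e-03,  1.4059e+00]))
```

Emit:
move_arm(series=[[[0, -0.1, -0.06, -0.08, 0, 0, 0.18], [0, -0.2, -0.12, -0.08, 0, 0, 0.36], [0, -0.31, -0.17, -0.08, 0, 0, 0.6], [0, -0.31, -0.17, -0.08, 0, 0, 0.66], [0, -0.31, -0.17, -0.08, 0, 0, 0.66], [0, -0.34, -0.23, -0.08, 0, 0, 0.82], [0, -0.37, -0.29, -0.08, 0, 0, 1.0], [0, -0.41, -0.35, -0.075, 0, 0, 1.16], [0, -0.44, -0.4, -0.07, 0, 0, 1.3], [0, -0.47, -0.452, -0.07, 0, 0, 1.406]]])

```text
t: 1.4
eef_pos: [0.4912, 0.0386, 0.3103]
eef_rot: [-2.462, -1.951, -0.0]
contact_force: [0.4, -0.8, 0.2]
grip_width: 0.0442
```

Emit:
move_arm(series=[[[0, 0, 0, 0, 0, 0, 0], [0, 0, 0, 0, 0, 0, 0], [0, 0, 0, 0, 0, 0, 0]]])

```text
t: 1.78
eef_pos: [0.491, 0.0423, 0.3103]
eef_rot: [-2.454, -1.959, -0.0]
contact_force: [-0.2, 0.1, -0.0]
grip_width: 0.0439
```

Run:
```python
from h import *
s=monitor.sense();print(s["t"],s["eef_pos"],s["q"].round(2),to_tool((.492,-.30,.31),Ry(-2)))
T=wristT(s);im=camera("wrist");np.save("pics/w1T.npy",T);cv2.imwrite("pics/w1.png",cv2.convertScaleAbs(im,alpha=1.3,beta=20))
cv2.imwrite("pics/w1b.png",cv2.resize(cv2.imread("pics/w1.png"),(792,594),interpolation=cv2.INTER_CUBIC))
```

```text
1.775 [0.49096346 0.04227669 0.31025329] [-0.31  0.43  0.19  1.87 -0.11  0.86 -0.28] (array([-3.335e-01,  7.680e-02, -1.000e-04]), array([-0.0005, -0.0009, -0.1885]))
```

View pics/w1b.png

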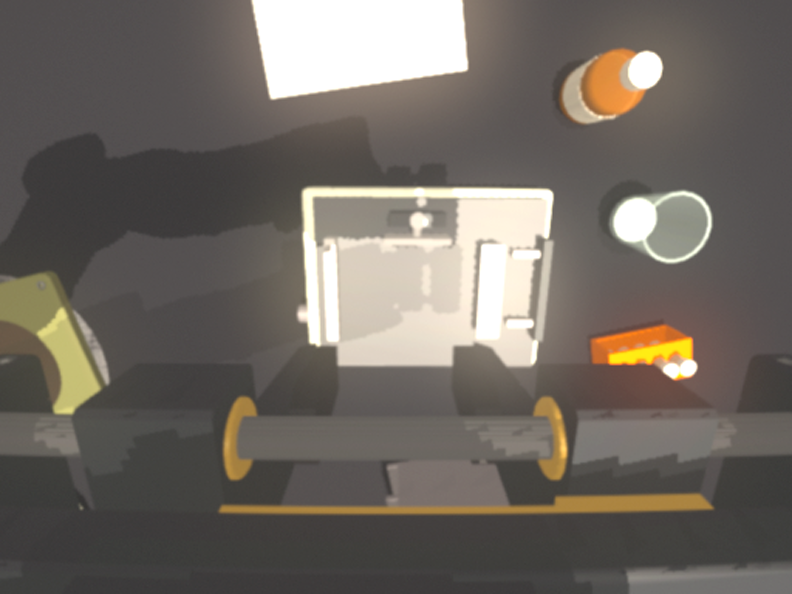

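Wrist view (×1.547): kerb inner edge at column ≈338, lip tip at column ≈476, pad top at row ≈240. Shaker edges run parallel to the image axes.

Run:
```python
from h import *
T=np.load("pics/w1T.npy"); im=cv2.imread("pics/w1.png").astype(float).mean(2); f=792/512
tool=R.from_matrix(T[:3,:3]@np.linalg.inv(camera_info("wrist")["tool_from_camera"][:3,:3])).as_matrix()
print("tool yaw",np.degrees(np.arctan2(tool[1,1],tool[0,1])))
W=lambda u,v,z:on("wrist",((u+.5)/f-.5,(v+.5)/f-.5),z,T)
def l(n,a,b,z):
    A,B=W(*a,z),W(*b,z);d=B-A;print(n,A[:2].round(4),B[:2].round(4),((A+B)/2)[:2].round(4),np.linalg.norm(d).round(4),np.degrees(np.arctan2(d[1],d[0])).round(2))
l("kerb",(338,342),(338,243),.075);l("lip",(476,340),(478,243),.077);l("pad",(384,241),(452,241),.092);l("back edge",(305,190),(550,190),.05)
c=im[150:163,200:345]
for r_ in range(145,168): print(r_, im[r_,240:300:5].astype(int))
print([ (c0,int(im[180:205,c0].mean())) for c0 in range(205,225)],[ (c0,int(im[180:205,c0].mean())) for c0 in range(300,330)])
```

```text
tool yaw -12.80131621218819
kerb [ 0.4167 -0.0289] [0.4421 0.0659] [0.4294 0.0185] 0.0982 75.02
lip [ 0.5498 -0.0563] [0.5679 0.0376] [ 0.5589 -0.0094] 0.0956 79.07
pad [0.485  0.0605] [0.5434 0.0472] [0.5142 0.0539] 0.0599 -12.83
back edge [0.4202 0.1192] [0.6485 0.0675] [0.5344 0.0933] 0.2341 -12.78
145 [139 138 128 124 124 181 245 255 130 131 145 168]
146 [139 138 133 129 129 154 244 215 135 135 146 170]
147 [139 138 136 135 135 132 241 166 141 140 145 187]
148 [139 138 138 138 139 127 235 145 144 144 146 201]
149 [139 139 138 138 139 132 229 143 144 145 148 205]
150 [139 140 145 143 142 142 227 149 147 148 149 202]
151 [141 139 157 155 155 157 225 160 159 161 153 194]
152 [142 146 165 165 165 167 215 169 170 171 161 205]
153 [157 177 180 180 180 181 204 182 180 182 176 214]
154 [198 211 216 215 216 218 220 218 209 209 207 212]
155 [223 227 239 240 240 240 241 241 237 238 235 220]
156 [220 230 243 244 244 244 244 245 244 245 242 228]
157 [210 225 243 238 240 240 243 245 245 245 239 222]
158 [206 221 240 216 218 218 233 242 243 236 213 214]
159 [205 218 235 209 202 202 215 239 234 
[... 346 characters left out ...]
204 205 205 206 206 208 209 210 212 213 214]
167 [204 205 205 206 205 206 208 208 210 211 213 214]
[(205, 243), (206, 210), (207, 200), (208, 201), (209, 218), (210, 250), (211, 255), (212, 255), (213, 255), (214, 255), (215, 255), (216, 255), (217, 255), (218, 226), (219, 195), (220, 198), (221, 201), (222, 201), (223, 201), (224, 201)] [(300, 238), (301, 238), (302, 238), (303, 237), (304, 228), (305, 203), (306, 172), (307, 157), (308, 182), (309, 239), (310, 255), (311, 255), (312, 255), (313, 255), (314, 255), (315, 255), (316, 255), (317, 255), (318, 255), (319, 255), (320, 255), (321, 255), (322, 255), (323, 255), (324, 252), (325, 245), (326, 239), (327, 238), (328, 237), (329, 236)]
```

Emit:
move_arm(series=[[[0, -0.06, 0.015, 0, 0, 0, -0.05], [0, -0.12, 0.03, 0, 0, 0, -0.1], [0, -0.18, 0.045, 0, 0, 0, -0.15], [0, -0.24, 0.06, 0, 0, 0, -0.188], [0, -0.3, 0.075, 0, 0, 0, -0.188], [0, -0.333, 0.077, 0, 0, 0, -0.188], [0, -0.333, 0.077, 0, 0, 0, -0.188], [0, -0.333, 0.077, 0, 0, 0, -0.188], [0, -0.333, 0.077, 0, 0, 0, -0.188], [0, -0.333, 0.077, 0, 0, 0, -0.188]]])

```text
t: 3.08
eef_pos: [0.4918, -0.3, 0.3105]
eef_rot: [-2.261, -2.18, -0.001]
contact_force: [-0.6, -0.3, 0.1]
grip_width: 0.044
```

Run:
```python
from h import *
s=monitor.sense();print(s["t"],s["eef_pos"],s["q"].round(2))
T=wristT(s);im=camera("wrist");np.save("pics/w2T.npy",T);cv2.imwrite("pics/w2.png",im)
cv2.imwrite("pics/w2b.png",cv2.resize(cv2.convertScaleAbs(im[40:300,106:406],alpha=1.1,beta=10),None,fx=2.3,fy=2.3,interpolation=cv2.INTER_CUBIC))
```

```text
3.075 [ 0.49183477 -0.29997285  0.31047326] [ 0.38  0.54  0.15  1.63 -0.09  0.97  0.52]
```

View pics/w2b.png

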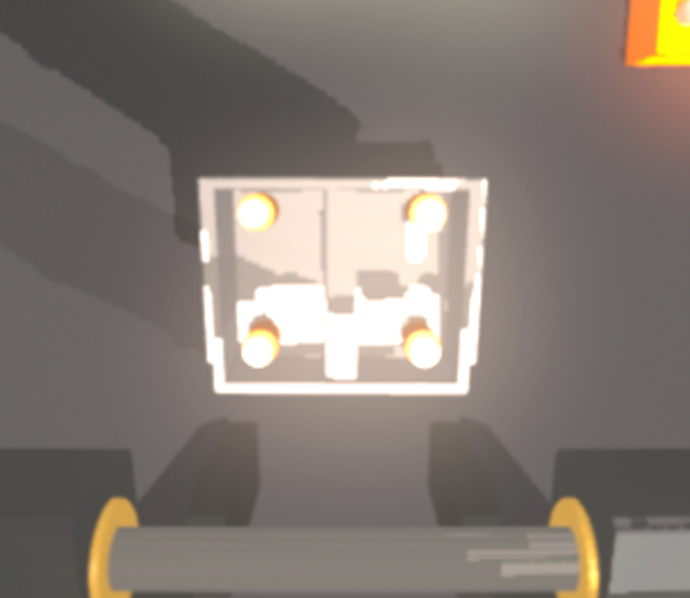

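Wrist view (crop ×2.3, offset 106,40): top rim outer corners at about (199,180), (487,180), (467,394), (215,394), with the rib in the middle and vials at the corners.

Run:
```python
from h import *
T=np.load("pics/w2T.npy")
X=np.array([on("wrist",(106+(u+.5)/2.3-.5,40+(v+.5)/2.3-.5),.174,T) for u,v in((215,394),(199,180),(487,180),(467,394))])
e=np.roll(X,-1,0)-X;print(X[:,:2].round(4).tolist(),X.mean(0).round(4),np.linalg.norm(e,axis=1).round(4),np.degrees(np.arctan2(e[:,1],e[:,0])).round(2))
im=cv2.imread("pics/w2.png").astype(float).mean(2)
# top and bottom rim lines: subpixel brightest-gradient rows
for lo,hi in((112,124),(200,216)):
  P=[]
  for c in range(205,300,4):
    g=np.diff(im[lo:hi,c]); k=np.argmax(np.abs(g)); P.append(on("wrist",(c,lo+k+.5),.174,T))
  P=np.array(P); k=np.polyfit(P[:,0],P[:,1],1); print(np.degrees(np.arctan(k[0])).round(2),np.std(P[:,1]-np.polyval(k,P[:,0])).round(5),np.polyval(k,.49))
for y in(-1.5,-2.5): print(to_tool((.492,-.281,.20),Ry(y)))
```

```text
[[0.4276, -0.3315], [0.4299, -0.2306], [0.5577, -0.2354], [0.5504, -0.3361]] [ 0.4914 -0.2834  0.174 ] [0.1009 0.128  0.1009 0.1228] [ 88.74  -2.15 -94.17 177.85]
-2.36 0.00047 -0.2318358109528039
0.19 0.00144 -0.33198773081804533
(array([ 0.0193, -0.0004,  0.1105]), array([ 0.0001, -0.0004, -0.0109]))
(array([ 0.0193, -0.0004,  0.1105]), array([ 0.0001, -0.0004,  0.0065]))
```

Emit:
move_arm(series=[[[0, 0.018, 0, 0.04, 0, 0, 0], [0, 0.018, 0, 0.08, 0, 0, 0], [0, 0.018, 0, 0.11, 0, 0, 0], [0, 0.018, 0, 0.14, 0, 0, 0], [0, 0.018, 0, 0.165, 0, 0, 0], [0, 0.018, 0, 0.176, 0, 0, 0], [0, 0.018, 0, 0.176, 0, 0, 0], [-1, 0.018, 0, 0.176, 0, 0, 0], [-1, 0.018, 0, 0.176, 0, 0, 0], [-1, 0.018, 0, 0.176, 0, 0, 0]]])

```text
t: 4.38
eef_pos: [0.4923, -0.2836, 0.135]
eef_rot: [2.263, 2.177, 0.001]
contact_force: [0.1, 0.2, 0.7]
grip_width: 0.0164
```

Emit:
move_arm(series=[[[-1, 0, 0, 0, 0, 0, 0], [-1, 0, 0, 0, 0, 0, 0], [-1, 0, 0, 0, 0, 0, 0]]])

```text
t: 4.75
eef_pos: [0.4918, -0.2835, 0.1349]
eef_rot: [2.265, 2.177, -0.0]
contact_force: [-2.3, -0.3, 5.5]
grip_width: 0.0136
```

Run:
```python
from h import *
s=monitor.sense();print(s)
np.save("pics/grasp1.npy",np.r_[s["eef_pos"],s["eef_rot"]])
T=wristT(s); t=R.from_rotvec(s["eef_rot"]).as_matrix();print(np.degrees(np.arctan2(t[1,1],t[0,1])))
```

```text
{'t': 4.75, 'q': array([ 0.38420089,  0.76233162,  0.09829726,  1.8427522 , -0.13155715,
        0.54268877,  0.52899383]), 'joint_velocities': array([-0.00153952, -0.00089662,  0.00038332,  0.00073947, -0.00130469,
       -0.00057521,  0.00152759]), 'tau': array([-2.16131746e-01, -4.76617205e+01,  2.20787019e+00, -1.02516675e+01,
       -8.12322157e-02, -5.38165011e-01,  2.26120645e-02]), 'eef_pos': array([ 0.49180531, -0.28352768,  0.13488385]), 'eef_rot': array([ 2.26453413e+00,  2.17739064e+00, -8.64895495e-06]), 'contact_force': array([-2.290873  , -0.32457787,  5.45922621]), 'torque': array([ 0.05347626,  0.44183085, -0.00437823]), 'grip_width': 0.013578988044404418}
-2.2478154202764804
```

Emit:
move_arm(series=[[[-1, 0, 0, -0.003, 0, 0, 0], [-1, 0, 0, -0.006, 0, 0, 0], [-1, 0, 0, -0.01, 0, 0, 0], [-1, 0, 0, -0.015, 0, 0, 0], [-1, 0, 0, -0.025, 0, 0, 0], [-1, 0, 0, -0.045, 0, 0, 0], [-1, 0, 0, -0.07, 0, 0, 0], [-1, 0, 0, -0.09, 0, 0, 0], [-1, 0, 0, -0.105, 0, 0, 0], [-1, 0, 0, -0.11, 0, 0, 0]]])

```text
t: 6.0
eef_pos: [0.4922, -0.2836, 0.2454]
eef_rot: [2.263, 2.177, 0.001]
contact_force: [1.2, -0.1, -5.9]
grip_width: 0.0139
```

Run:
```python
from h import *
s=monitor.sense();print(s["t"],s["eef_pos"],s["contact_force"],s["torque"],s["grip_width"])
im=np.hstack([camera("scene")[130:290,80:340],camera("side")[60:220,215:415]]);cv2.imwrite("pics/lift1.png",cv2.resize(im,None,fx=1.7,fy=1.7,interpolation=cv2.INTER_CUBIC))
print(to_tool((.507,.283,.245),Ry(-4.8)))
```

```text
6.0 [ 0.49222479 -0.28362546  0.24542611] [ 1.21498722 -0.12037796 -5.86889347] [-0.07225712  0.03280965 -0.02714305] 0.013922084096294765
(array([ 5.665e-01, -7.000e-03, -4.000e-04]), array([0.0004, 0.    , 0.0449]))
```

View pics/lift1.png

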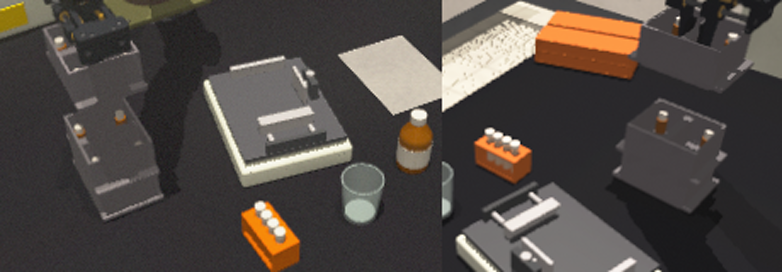

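The top tray came up alone: it hangs level at scene-crop (95,55), and two trays remain below. Next it goes to the mat.

Emit:
move_arm(series=[[[-1, 0.03, 0, 0, 0, 0, 0.005], [-1, 0.08, -0.001, 0, 0, 0, 0.01], [-1, 0.135, -0.002, 0, 0, 0, 0.015], [-1, 0.195, -0.003, 0, 0, 0, 0.02], [-1, 0.255, -0.004, 0, 0, 0, 0.025], [-1, 0.315, -0.005, 0, 0, 0, 0.03], [-1, 0.375, -0.006, 0, 0, 0, 0.035], [-1, 0.435, -0.007, 0, 0, 0, 0.04], [-1, 0.49, -0.007, 0, 0, 0, 0.045], [-1, 0.53, -0.007, 0, 0, 0, 0.045]]])

```text
t: 7.35
eef_pos: [0.5046, 0.2497, 0.2434]
eef_rot: [-2.308, -2.129, 0.002]
contact_force: [1.1, -0.2, -4.8]
grip_width: 0.0135
```

Emit:
move_arm(series=[[[-1, 0.025, 0, 0, 0, 0, 0], [-1, 0.037, 0, 0.01, 0, 0, 0], [-1, 0.037, 0, 0.05, 0, 0, 0], [-1, 0.037, 0, 0.1, 0, 0, 0], [-1, 0.037, 0, 0.15, 0, 0, 0], [-1, 0.037, 0, 0.185, 0, 0, 0], [-1, 0.037, 0, 0.2, 0, 0, 0], [-1, 0.037, 0, 0.208, 0, 0, 0], [-1, 0.037, 0, 0.212, 0, 0, 0], [-1, 0.037, 0, 0.212, 0, 0, 0]]])

```text
t: 8.6
eef_pos: [0.5093, 0.2836, 0.0332]
eef_rot: [2.313, 2.126, 0.002]
contact_force: [-0.3, 0.2, -5.3]
grip_width: 0.0136
```

Run:
```python
from h import *
s=monitor.sense();print(s["t"],s["eef_pos"],s["contact_force"],s["torque"],s["grip_width"])
print(to_tool((.507,.283,.026),Ry(-4.8)))
```

```text
8.6 [0.50932574 0.28359032 0.03321234] [-0.31610639  0.15064468 -5.3015194 ] [-0.02594508  0.04153759  0.02762708] 0.013591787027283397
(array([-0.0008, -0.0023,  0.0072]), array([ 0.0013, -0.0009, -0.0003]))
```

Emit:
move_arm(series=[[[-1, 0, 0, 0.002, 0, 0, 0], [-1, 0, 0, 0.004, 0, 0, 0], [-1, 0, 0, 0.006, 0, 0, 0], [-1, 0, 0, 0.007, 0, 0, 0], [-1, 0, 0, 0.008, 0, 0, 0], [-1, 0, 0, 0.008, 0, 0, 0], [-1, 0, 0, 0.008, 0, 0, 0]]])

```text
t: 9.48
eef_pos: [0.5087, 0.2834, 0.0259]
eef_rot: [-2.313, -2.126, -0.001]
contact_force: [-3.3, -1.4, 9.3]
grip_width: 0.0136
```

Emit:
move_arm(series=[[[0, 0, 0, 0, 0, 0, 0], [0, 0, 0, 0, 0, 0, 0], [0, 0, 0, 0, 0, 0, 0], [0, 0, 0, 0, 0, 0, 0], [0, 0, 0, 0, 0, 0, 0]]])

```text
t: 10.1
eef_pos: [0.5087, 0.2833, 0.0243]
eef_rot: [-2.313, -2.126, 0.0]
contact_force: [-0.4, -0.5, -0.0]
grip_width: 0.044
```

Run:
```python
from h import *
s=monitor.sense();print(s["t"],s["eef_pos"],s["eef_rot"],s["contact_force"],s["torque"],s["grip_width"])
np.save("pics/matgrasp.npy",np.r_[s["eef_pos"],s["eef_rot"]])
print(to_tool((.492,-.2835,.245),Ry(-2.25)))
```

```text
10.1 [0.50873903 0.28332304 0.02433529] [-2.31276109e+00 -2.12615459e+00  8.78934351e-07] [-0.43413277 -0.50525862 -0.03423728] [-0.03923541  0.02908133  0.04561972] 0.04404056881076243
(array([-0.5662,  0.0309, -0.2207]), array([-0.    , -0.    , -0.0448]))
```

Emit:
move_arm(series=[[[0, 0, 0, -0.03, 0, 0, 0], [0, 0, 0, -0.08, 0, 0, 0], [0, 0, 0, -0.14, 0, 0, 0], [0, 0, 0, -0.2, 0, 0, 0], [0, -0.06, 0.003, -0.22, 0, 0, -0.005], [0, -0.12, 0.006, -0.22, 0, 0, -0.01], [0, -0.18, 0.009, -0.22, 0, 0, -0.015], [0, -0.24, 0.013, -0.22, 0, 0, -0.02], [0, -0.3, 0.016, -0.22, 0, 0, -0.025], [0, -0.36, 0.02, -0.22, 0, 0, -0.03]]])

```text
t: 11.35
eef_pos: [0.4982, -0.0789, 0.2445]
eef_rot: [2.28, 2.161, 0.001]
contact_force: [0.3, 0.7, 0.0]
grip_width: 0.0442
```

Emit:
move_arm(series=[[[0, -0.06, 0.003, 0, 0, 0, -0.005], [0, -0.12, 0.006, 0, 0, 0, -0.01], [0, -0.18, 0.009, 0, 0, 0, -0.015], [0, -0.206, 0.011, 0, 0, 0, -0.015], [0, -0.206, 0.011, 0, 0, 0, -0.015], [0, -0.206, 0.011, 0, 0, 0, -0.015], [0, -0.206, 0.011, 0, 0, 0, -0.015]]])

```text
t: 12.22
eef_pos: [0.4988, -0.2812, 0.2443]
eef_rot: [-2.26, -2.18, -0.001]
contact_force: [0.4, -0.9, -0.4]
grip_width: 0.0443
```

Run:
```python
from h import *
s=monitor.sense();print(s["t"],s["eef_pos"],s["contact_force"])
print(to_tool((.492,-.2835,.079),Ry(-2.25)))
T=wristT(s);im=camera("wrist");np.save("pics/w3T.npy",T);cv2.imwrite("pics/w3.png",im)
g=im.astype(float).mean(2);
# predicted rim z=.118 edges
for n,p in(("c",(.492,-.2835,.118)),("+y",(.492,-.2335,.118)),("TL",(.431,-.2315,.118)),("TR",(.553,-.2365,.118))): print(n,proj("wrist",np.array(p),T).round(1))
u0,v0=proj("wrist",np.array((.492,-.2335,.118)),T)
P=[]
for c in range(int(u0)-50,int(u0)+51,4):
    lo=int(v0)-10; d=np.diff(g[lo:lo+20,c]);k=np.argmax(d);P.append(on("wrist",(c,lo+k+.5),.118,T))
P=np.array(P);k=np.polyfit(P[:,0],P[:,1],1);print("far rim yaw",np.degrees(np.arctan(k[0])).round(2),"std",np.std(P[:,1]-np.polyval(k,P[:,0])),np.polyval(k,.492))
```

```text
12.225 [ 0.49878807 -0.28118297  0.24434722] [ 0.37258658 -0.88968243 -0.4142975 ]
(array([-0.0028, -0.0067,  0.1653]), array([-0.0001, -0.0013,  0.0033]))
c [249.  186.4]
+y [246.9 138.2]
TL [186.2 138.6]
TR [307.7 139. ]
far rim yaw -5.6 std 0.003633346933201055 -0.23379802968230645
```

Emit:
move_arm(series=[[[0, -0.003, -0.0067, 0.03, 0, 0, 0.003], [0, -0.003, -0.0067, 0.07, 0, 0, 0.003], [0, -0.003, -0.0067, 0.11, 0, 0, 0.003], [0, -0.003, -0.0067, 0.14, 0, 0, 0.003], [0, -0.003, -0.0067, 0.158, 0, 0, 0.003], [0, -0.003, -0.0067, 0.165, 0, 0, 0.003], [0, -0.003, -0.0067, 0.165, 0, 0, 0.003], [-1, -0.003, -0.0067, 0.165, 0, 0, 0.003], [-1, -0.003, -0.0067, 0.165, 0, 0, 0.003], [-1, -0.003, -0.0067, 0.165, 0, 0, 0.003]]])

```text
t: 13.52
eef_pos: [0.4917, -0.2862, 0.0798]
eef_rot: [2.267, 2.174, 0.001]
contact_force: [-0.4, -0.4, -0.6]
grip_width: 0.0161
```

Emit:
move_arm(series=[[[-1, 0, 0, 0, 0, 0, 0], [-1, 0, 0, 0, 0, 0, 0], [-1, 0, 0, 0, 0, 0, 0]]])

```text
t: 13.9
eef_pos: [0.4916, -0.2862, 0.0798]
eef_rot: [2.267, 2.174, 0.0]
contact_force: [-0.7, 0.6, 6.4]
grip_width: 0.0142
```

Run:
```python
from h import *
s=monitor.sense();print(s["t"],s["eef_pos"],s["contact_force"],s["torque"],s["grip_width"])
np.save("pics/grasp2.npy",np.r_[s["eef_pos"],s["eef_rot"]])
```

```text
13.9 [ 0.49156911 -0.28621917  0.07976936] [-0.7231624   0.62173877  6.39792931] [0.04134807 0.29042326 0.01053437] 0.014194832703206
```

```bash
cat >> h.py <<'E'
YAW=-12.9;a_=np.radians(YAW);UX=np.array([np.cos(a_),np.sin(a_),0]);UY=np.array([-np.sin(a_),np.cos(a_),0])
PL=.4887*UX+.117*UY+np.array([0,0,.055]); H=.0238; OFF=.003
def plat(Xc,Y,Zc,th):
    """TCP pose for tray underside centre (mm, platform frame) at tilt th deg"""
    t=np.radians(th); return PL+UX*(Xc/1e3+H*np.sin(t))+UY*(Y/1e3-OFF)+np.array([0,0,Zc/1e3+H*np.cos(t)]),Ry(YAW,th)
def where(s=None):
    s=s or monitor.sense();M=R.from_rotvec(s["eef_rot"]).as_matrix();th=-np.arcsin(M[2,1])
    d=s["eef_pos"]-PL;yaw=np.degrees(np.arctan2(M[1,1],M[0,1]))
    roll=np.degrees(np.arcsin(M[2,0]))
    f=s["contact_force"]
    return dict(t=s["t"],Xc=round(1e3*(d@UX-H*np.sin(th)),2),Y=round(1e3*(d@UY+OFF),2),Zc=round(1e3*(d[2]-H*np.cos(th)),2),tilt=round(np.degrees(th),2),yaw=round(yaw,2),roll=round(roll,2),F=[round(float(v),2) for v in (f@UX,f@UY,f[2])],tq=s["torque"].round(2),w=round(s["grip_width"],4))
E
python3 - <<'E'
from h import *
s=monitor.sense();s["eef_pos"]=s["eef_pos"]+np.array([0,0,.13])
for k in ((-19,-8,95,0),(-19,-8,95,14)): print(to_tool(*plat(*k),s))
E
```

```text
(array([ 0.284 , -0.022 ,  0.0359]), array([3.000e-04, 1.000e-04, 1.831e-01]))
(array([ 0.283 , -0.0164,  0.0366]), array([0.244 , 0.0224, 0.1822]))
```

Emit:
move_arm(series=[[[-1, 0, 0, -0.003, 0, 0, 0], [-1, 0, 0, -0.006, 0, 0, 0], [-1, 0, 0, -0.01, 0, 0, 0], [-1, 0, 0, -0.015, 0, 0, 0], [-1, 0, 0, -0.025, 0, 0, 0], [-1, 0, 0, -0.05, 0, 0, 0], [-1, 0, 0, -0.08, 0, 0, 0], [-1, 0, 0, -0.11, 0, 0, 0], [-1, 0, 0, -0.125, 0, 0, 0], [-1, 0, 0, -0.13, 0, 0, 0]]])

```text
t: 15.15
eef_pos: [0.4916, -0.2862, 0.2102]
eef_rot: [2.267, 2.174, 0.001]
contact_force: [-0.6, -0.7, -6.1]
grip_width: 0.0133
```

Run:
```python
from h import *
s=monitor.sense();print(s["t"],s["eef_pos"],s["contact_force"],s["torque"],s["grip_width"])
for k in ((-19,-8,95,0),(-19,-8,95,14)): print(to_tool(*plat(*k)))
# bottom tray alone check: scene top-rim height of what remains
im=camera("scene");cv2.imwrite("pics/sc_lift2.png",im);cv2.imwrite("pics/l2.png",cv2.resize(np.hstack([im[130:290,80:340],camera("side")[60:220,215:415]]),None,fx=1.7,fy=1.7))
```

```text
15.15 [ 0.49164484 -0.28617462  0.21015486] [-0.57067585 -0.67469771 -6.09119909] [-0.08949484  0.10161405 -0.02527804] 0.013297505535789645
(array([ 0.284 , -0.0221,  0.0362]), array([0.0011, 0.0003, 0.1832]))
(array([ 0.2829, -0.0164,  0.0369]), array([0.2447, 0.0226, 0.1822]))
```

View pics/l2.png

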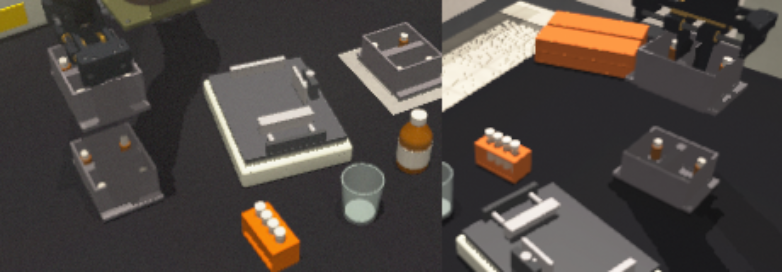

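The middle tray is lifted, the bottom tray stands alone and the top tray is on the mat (edge within its pale area). Next: over the shaker, tilting.

Emit:
move_arm(series=[[[-1, 0.03, -0.002, 0, 0, 0, 0.02], [-1, 0.075, -0.005, 0, 0.03, 0.002, 0.04], [-1, 0.125, -0.008, 0, 0.07, 0.006, 0.07], [-1, 0.175, -0.011, 0, 0.11, 0.01, 0.1], [-1, 0.22, -0.014, 0.01, 0.15, 0.014, 0.13], [-1, 0.26, -0.016, 0.02, 0.2, 0.018, 0.16], [-1, 0.283, -0.0164, 0.03, 0.235, 0.022, 0.182], [-1, 0.283, -0.0164, 0.037, 0.2447, 0.0226, 0.1822], [-1, 0.283, -0.0164, 0.037, 0.2447, 0.0226, 0.1822], [-1, 0.283, -0.0164, 0.037, 0.2447, 0.0226, 0.1822]]])

```text
t: 16.5
eef_pos: [0.4869, -0.0042, 0.1725]
eef_rot: [-2.303, -1.831, 0.226]
contact_force: [0.5, 0.3, -5.2]
grip_width: 0.0136
```

Run:
```python
from h import *
print(where())
for k in ((-19,-8,95,14),(-19,-8,40,14),(-19,-8,20,14)): print(to_tool(*plat(*k)))
```

```text
{'t': 16.5, 'Xc': np.float64(-18.94), 'Y': np.float64(-9.43), 'Zc': np.float64(94.39), 'tilt': np.float64(14.03), 'yaw': np.float64(-13.03), 'roll': np.float64(-0.05), 'F': [0.42, 0.42, -5.15], 'tq': array([-0.2 , -0.4 , -0.06]), 'w': 0.0136}
(array([ 0.0014, -0.0002, -0.0006]), array([-0.0006,  0.0003, -0.0022]))
(array([0.0015, 0.0131, 0.0528]), array([-0.0006,  0.0003, -0.0022]))
(array([0.0015, 0.018 , 0.0722]), array([-0.0006,  0.0003, -0.0022]))
```

Emit:
move_arm(series=[[[-1, 0.001, 0.004, 0.015, 0, 0, 0], [-1, 0.001, 0.008, 0.032, 0, 0, 0], [-1, 0.001, 0.0115, 0.047, 0, 0, 0], [-1, 0.001, 0.0145, 0.058, 0, 0, 0], [-1, 0.001, 0.017, 0.068, 0, 0, 0], [-1, 0.001, 0.018, 0.072, 0, 0, 0], [-1, 0.001, 0.018, 0.072, 0, 0, 0], [-1, 0.001, 0.018, 0.072, 0, 0, 0]]])

```text
t: 17.5
eef_pos: [0.4875, -0.0017, 0.0985]
eef_rot: [-2.3, -1.833, 0.225]
contact_force: [0.5, -0.1, -5.1]
grip_width: 0.0138
```

Run:
```python
from h import *
print(where())
for k in ((-19,-8,14.5,14),(-19,6,14.5,14)): print(to_tool(*plat(*k)))
a=camera("scene");b=camera("side")
z=lambda im,x,y,w,h,f:cv2.convertScaleAbs(cv2.resize(im[y:y+h,x:x+w],None,fx=f,fy=f,interpolation=cv2.INTER_CUBIC),alpha=1.4,beta=25)
cv2.imwrite("pics/p1.png",np.hstack([z(a,190,130,100,120,4),z(b,210,150,100,120,4)]))
```

```text
{'t': 17.5, 'Xc': np.float64(-18.87), 'Y': np.float64(-6.8), 'Zc': np.float64(20.42), 'tilt': np.float64(14.01), 'yaw': np.float64(-12.89), 'roll': np.float64(0.02), 'F': [0.48, 0.01, -5.1], 'tq': array([-0.18, -0.38,  0.03]), 'w': 0.0138}
(array([-0.0012,  0.0013,  0.0058]), array([-0.0003, -0.0003,  0.0001]))
(array([0.0128, 0.0013, 0.0058]), array([-0.0003, -0.0003,  0.0001]))
```

View pics/p1.png

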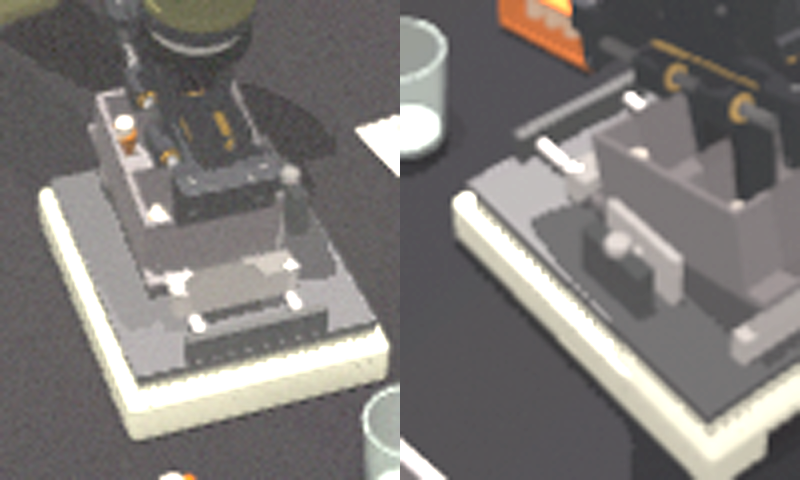

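The picture shows the tray tilted with its jaw end down, the ledge tip just short of the lip, and the pad with a small gap to the long side (side crop ≈650,250). I'll lower a bit, then feel for the pad.

Emit:
move_arm(series=[[[-1, 0, 0.0005, 0.002, 0, 0, 0], [-1, 0, 0.001, 0.004, 0, 0, 0], [-1, 0, 0.0012, 0.005, 0, 0, 0], [-1, 0, 0.0012, 0.005, 0, 0, 0]]])

```text
t: 18.1
eef_pos: [0.487, -0.0017, 0.0929]
eef_rot: [-2.3, -1.833, 0.226]
contact_force: [-0.7, -0.5, -4.5]
grip_width: 0.0139
```

```bash
python3 -c "
from h import *
print(where())"
```

```text
{'t': 18.1, 'Xc': np.float64(-19.37), 'Y': np.float64(-6.89), 'Zc': np.float64(14.82), 'tilt': np.float64(14.08), 'yaw': np.float64(-12.9), 'roll': np.float64(0.01), 'F': [-0.57, -0.68, -4.51], 'tq': array([-0.21, -0.39,  0.04]), 'w': 0.0139}
```

Emit:
move_arm(series=[[[-1, 0.001, 0, 0, 0, 0, 0], [-1, 0.002, 0, 0, 0, 0, 0], [-1, 0.003, 0, 0, 0, 0, 0], [-1, 0.004, 0, 0, 0, 0, 0], [-1, 0.004, 0, 0, 0, 0, 0]]])

```text
t: 18.73
eef_pos: [0.4878, 0.0017, 0.0931]
eef_rot: [-2.301, -1.832, 0.227]
contact_force: [-0.7, -1.9, -3.8]
grip_width: 0.014
```

```bash
python3 -c "
from h import *
print(where())"
```

```text
{'t': 18.725, 'Xc': np.float64(-19.35), 'Y': np.float64(-3.43), 'Zc': np.float64(15.02), 'tilt': np.float64(14.07), 'yaw': np.float64(-12.94), 'roll': np.float64(-0.03), 'F': [-0.26, -2.05, -3.78], 'tq': array([-0.56, -0.21,  0.06]), 'w': 0.014}
```

Emit:
move_arm(series=[[[-1, 0.001, 0, 0, 0, 0, 0], [-1, 0.002, 0, 0, 0, 0, 0], [-1, 0.002, 0, 0, 0, 0, 0]]])

```text
t: 19.1
eef_pos: [0.4884, 0.0041, 0.093]
eef_rot: [-2.3, -1.833, 0.226]
contact_force: [-0.9, -2.7, -4.0]
grip_width: 0.014
```

```bash
python3 -c "
from h import *
print(where())"
```

```text
{'t': 19.1, 'Xc': np.float64(-19.33), 'Y': np.float64(-0.95), 'Zc': np.float64(14.95), 'tilt': np.float64(14.07), 'yaw': np.float64(-12.9), 'roll': np.float64(0.0), 'F': [-0.29, -2.82, -3.97], 'tq': array([-0.62, -0.16,  0.11]), 'w': 0.014}
```

Emit:
move_arm(series=[[[-1, 0.001, 0, 0, 0, 0, 0], [-1, 0.002, 0, 0, 0, 0, 0], [-1, 0.002, 0, 0, 0, 0, 0]]])

```text
t: 19.48
eef_pos: [0.4889, 0.0062, 0.0931]
eef_rot: [-2.3, -1.833, 0.226]
contact_force: [-1.9, -2.4, -3.7]
grip_width: 0.0136
```

```bash
python3 -c "
from h import *
print(where())"
```

```text
{'t': 19.475, 'Xc': np.float64(-19.33), 'Y': np.float64(1.14), 'Zc': np.float64(14.97), 'tilt': np.float64(14.07), 'yaw': np.float64(-12.89), 'roll': np.float64(0.01), 'F': [-1.3, -2.77, -3.68], 'tq': array([-0.71, -0.07,  0.08]), 'w': 0.0136}
```

Emit:
move_arm(series=[[[-1, 0, 0.0024, -0.0006, 0, 0, 0], [-1, 0, 0.0048, -0.0012, 0, 0, 0], [-1, 0, 0.0072, -0.0018, 0, 0, 0], [-1, 0, 0.0097, -0.0024, 0, 0, 0], [-1, 0, 0.0097, -0.0024, 0, 0, 0]]])

```text
t: 20.1
eef_pos: [0.4991, 0.0038, 0.0929]
eef_rot: [-2.301, -1.833, 0.225]
contact_force: [-1.2, -2.2, -6.1]
grip_width: 0.0137
```

```bash
python3 -c "
from h import *
print(where())"
```

```text
{'t': 20.1, 'Xc': np.float64(-8.8), 'Y': np.float64(1.12), 'Zc': np.float64(14.84), 'tilt': np.float64(14.02), 'yaw': np.float64(-12.9), 'roll': np.float64(0.01), 'F': [-0.63, -2.43, -6.08], 'tq': array([-0.79, -0.05,  0.14]), 'w': 0.0137}
```

Emit:
move_arm(series=[[[-1, 0, 0.002, -0.0005, 0, 0, 0], [-1, 0, 0.004, -0.001, 0, 0, 0], [-1, 0, 0.006, -0.0015, 0, 0, 0], [-1, 0, 0.008, -0.002, 0, 0, 0], [-1, 0, 0.008, -0.002, 0, 0, 0]]])

```text
t: 20.72
eef_pos: [0.5047, 0.0027, 0.093]
eef_rot: [-2.297, -1.831, 0.23]
contact_force: [-4.6, -0.7, -3.3]
grip_width: 0.0138
```

```bash
python3 -c "
from h import *
print(where())"
```

```text
{'t': 20.725, 'Xc': np.float64(-3.26), 'Y': np.float64(1.26), 'Zc': np.float64(14.94), 'tilt': np.float64(14.33), 'yaw': np.float64(-12.89), 'roll': np.float64(0.01), 'F': [-4.34, -1.73, -3.31], 'tq': array([-0.53,  0.82,  0.01]), 'w': 0.0138}
```

Run:
```python
from h import *
for k in ((4,1.2,14.8,14.3),(4,1.2,12.8,12),(4,1.2,10.8,10),(4,1.2,8.8,8),(3.5,1.2,6.8,6),(3,1.2,4.8,4),(2.5,1.2,3,2),(2,1.2,2,0)): print(k,*to_tool(*plat(*k)))
```

```text
(4, 1.2, 14.8, 14.3) [-0.0001  0.0071 -0.0017] [-0.0005 -0.0002  0.0002]
(4, 1.2, 12.8, 12) [-0.0001  0.0066  0.0003] [-0.0407 -0.0002  0.0002]
(4, 1.2, 10.8, 10) [-0.0001  0.0063  0.0023] [-0.0756 -0.0002  0.0002]
(4, 1.2, 8.8, 8) [-0.0001  0.0059  0.0043] [-0.1105 -0.0002  0.0002]
(3.5, 1.2, 6.8, 6) [-0.0001  0.0051  0.0065] [-0.1454 -0.0002  0.0002]
(3, 1.2, 4.8, 4) [-0.0001  0.0043  0.0087] [-0.1803 -0.0002  0.0002]
(2.5, 1.2, 3, 2) [-0.0001  0.0035  0.0107] [-2.152e-01 -2.000e-04  2.000e-04]
(2, 1.2, 2, 0) [-0.0001  0.0024  0.012 ] [-2.501e-01 -2.000e-04  2.000e-04]
```

Emit:
move_arm(series=[[[-1, 0, 0.003, -0.0007, 0, 0, 0], [-1, 0, 0.006, -0.0014, 0, 0, 0], [-1, 0, 0.008, -0.0018, 0, 0, 0], [-1, 0, 0.008, -0.0018, 0, 0, 0], [-1, 0, 0.0078, -0.0007, -0.02, 0, 0], [-1, 0, 0.0075, 0.0003, -0.0407, 0, 0], [-1, 0, 0.0073, 0.0013, -0.058, 0, 0], [-1, 0, 0.007, 0.0023, -0.0756, 0, 0], [-1, 0, 0.007, 0.0023, -0.0756, 0, 0]]])

```text
t: 21.85
eef_pos: [0.5093, 0.0015, 0.0886]
eef_rot: [-2.345, -1.869, 0.166]
contact_force: [-5.9, -1.6, -7.4]
grip_width: 0.0139
```

Run:
```python
from h import *
print(where())
for k in ((4,1.2,8.8,8),(3.5,1.2,6.8,6),(3,1.2,4.8,4),(2.5,1.2,3,2),(2,1.2,2,0)): print(k,*to_tool(*plat(*k)))
```

```text
{'t': 21.85, 'Xc': np.float64(3.2), 'Y': np.float64(1.17), 'Zc': np.float64(10.12), 'tilt': np.float64(10.15), 'yaw': np.float64(-12.9), 'roll': np.float64(-0.01), 'F': [-5.42, -2.87, -7.36], 'tq': array([-0.37,  1.19, -0.02]), 'w': 0.0139}
(4, 1.2, 8.8, 8) [0.     0.0001 0.0012] [-0.0375  0.0001 -0.0001]
(3.5, 1.2, 6.8, 6) [ 0.     -0.0008  0.0033] [-0.0724  0.0001 -0.0001]
(3, 1.2, 4.8, 4) [ 0.     -0.0018  0.0054] [-1.073e-01  1.000e-04 -1.000e-04]
(2.5, 1.2, 3, 2) [ 0.     -0.0028  0.0074] [-1.422e-01  1.000e-04 -1.000e-04]
(2, 1.2, 2, 0) [ 0.     -0.0039  0.0086] [-1.771e-01  1.000e-04 -1.000e-04]
```

Emit:
move_arm(series=[[[-1, 0, 0.0008, 0.0006, -0.019, 0, 0], [-1, 0, 0.0006, 0.0012, -0.0375, 0, 0], [-1, 0, 0.0003, 0.0022, -0.055, 0, 0], [-1, 0, 0, 0.0033, -0.0724, 0, 0], [-1, 0, 0, 0.0033, -0.0724, 0, 0], [-1, 0, -0.0003, 0.0043, -0.09, 0, 0], [-1, 0, -0.0006, 0.0054, -0.1073, 0, 0], [-1, 0, -0.001, 0.0064, -0.125, 0, 0], [-1, 0, -0.0013, 0.0074, -0.142, 0, 0], [-1, 0, -0.0013, 0.0074, -0.142, 0, 0]]])

```text
t: 23.1
eef_pos: [0.5062, 0.0021, 0.0812]
eef_rot: [-2.435, -1.94, 0.036]
contact_force: [-5.7, -1.6, -7.7]
grip_width: 0.0134
```

Run:
```python
from h import *
print(where())
for k in ((3,1.2,2,1),(3,1.2,1,0),(2.5,1.2,0,0)): print(k,*to_tool(*plat(*k)))
a=camera("scene");b=camera("side")
z=lambda im,x,y,w,h,f:cv2.convertScaleAbs(cv2.resize(im[y:y+h,x:x+w],None,fx=f,fy=f,interpolation=cv2.INTER_CUBIC),alpha=1.4,beta=25)
cv2.imwrite("pics/p2.png",np.hstack([z(a,190,130,100,120,4),z(b,220,155,100,120,4)]))
```

```text
{'t': 23.1, 'Xc': np.float64(3.39), 'Y': np.float64(1.08), 'Zc': np.float64(2.38), 'tilt': np.float64(2.09), 'yaw': np.float64(-12.92), 'roll': np.float64(-0.01), 'F': [-5.15, -2.82, -7.72], 'tq': array([-0.35,  1.6 , -0.1 ]), 'w': 0.0134}
(3, 1.2, 2, 1) [ 0.0001 -0.0008  0.0004] [-0.019   0.0002 -0.0003]
(3, 1.2, 1, 0) [ 0.0001 -0.0012  0.0014] [-0.0365  0.0002 -0.0003]
(2.5, 1.2, 0, 0) [ 0.0001 -0.0017  0.0024] [-0.0365  0.0002 -0.0003]
```

View pics/p2.png

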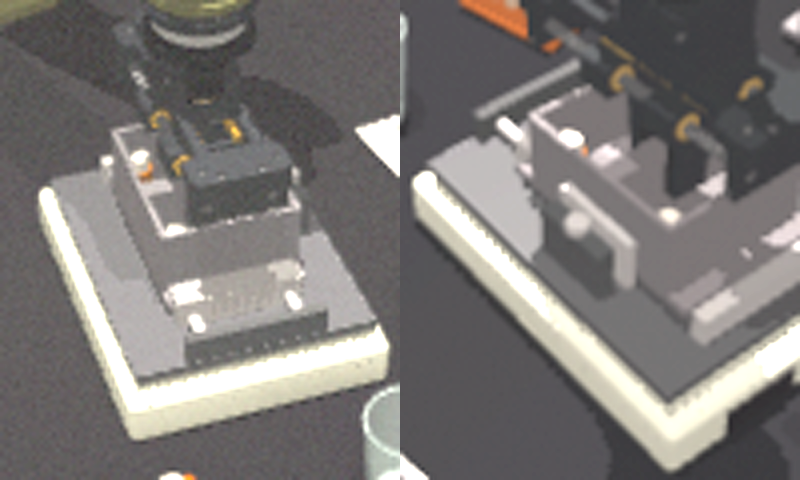

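The tray is nearly flat, with its kerb end just inside the kerb (side crop ≈690,310), its jaw end under the lip, and the pad bearing on its side. Next I lower it the last of the way and ease it back onto the kerb.

Emit:
move_arm(series=[[[-1, 0, -0.0008, 0.0004, -0.019, 0, 0], [-1, 0, -0.001, 0.0014, -0.0365, 0, 0], [-1, 0, -0.001, 0.0024, -0.0365, 0, 0], [-1, 0, -0.001, 0.0028, -0.0365, 0, 0], [-1, 0, -0.001, 0.0028, -0.0365, 0, 0]]])

```text
t: 23.82
eef_pos: [0.5054, 0.0022, 0.0789]
eef_rot: [2.457, 1.957, 0.0]
contact_force: [-7.4, 0.2, -1.6]
grip_width: 0.0139
```

```bash
python3 -c "
from h import *
print(where())"
```

```text
{'t': 23.825, 'Xc': np.float64(3.45), 'Y': np.float64(1.0), 'Zc': np.float64(0.12), 'tilt': np.float64(-0.03), 'yaw': np.float64(-12.93), 'roll': np.float64(-0.0), 'F': [-7.26, -1.46, -1.61], 'tq': array([-0.35,  1.64, -0.14]), 'w': 0.0139}
```

Emit:
move_arm(series=[[[-1, 0, -0.001, 0, 0, 0, 0], [-1, 0, -0.002, 0, 0, 0, 0], [-1, 0, -0.003, 0, 0, 0, 0], [-1, 0, -0.004, 0, 0, 0, 0], [-1, 0, -0.004, 0, 0, 0, 0]]])

```text
t: 24.45
eef_pos: [0.5045, 0.0025, 0.079]
eef_rot: [2.453, 1.954, 0.007]
contact_force: [-5.0, -1.5, -6.4]
grip_width: 0.0138
```

```bash
python3 -c "
from h import *
print(where())"
```

```text
{'t': 24.45, 'Xc': np.float64(2.65), 'Y': np.float64(1.03), 'Zc': np.float64(0.15), 'tilt': np.float64(-0.39), 'yaw': np.float64(-12.91), 'roll': np.float64(-0.0), 'F': [-4.52, -2.61, -6.38], 'tq': array([-0.43,  1.45, -0.18]), 'w': 0.0138}
```

Emit:
move_arm(series=[[[-1, 0, 0, 0.001, 0, 0, 0], [-1, 0, 0, 0.002, 0, 0, 0], [-1, 0, 0, 0.002, 0, 0, 0], [-1, 0, 0, 0.002, 0, 0, 0]]])

```text
t: 24.95
eef_pos: [0.5046, 0.0024, 0.0787]
eef_rot: [2.453, 1.954, 0.008]
contact_force: [-8.1, -2.7, 13.2]
grip_width: 0.0138
```

```bash
python3 -c "
from h import *
print(where())"
```

```text
{'t': 24.95, 'Xc': np.float64(2.76), 'Y': np.float64(1.03), 'Zc': np.float64(-0.07), 'tilt': np.float64(-0.44), 'yaw': np.float64(-12.93), 'roll': np.float64(0.05), 'F': [-7.34, -4.46, 13.24], 'tq': array([-0.38,  2.11, -0.13]), 'w': 0.0138}
```

Emit:
move_arm(series=[[[-1, 0, -0.001, 0, 0, 0, 0], [-1, 0, -0.002, 0, 0, 0, 0], [-1, 0, -0.003, 0, 0, 0, 0], [-1, 0, -0.003, 0, 0, 0, 0]]])

```text
t: 25.45
eef_pos: [0.5046, 0.0025, 0.0788]
eef_rot: [2.45, 1.95, 0.014]
contact_force: [-2.1, -3.3, 7.5]
grip_width: 0.0138
```

```bash
python3 -c "
from h import *
print(where())"
```

```text
{'t': 25.45, 'Xc': np.float64(2.9), 'Y': np.float64(1.04), 'Zc': np.float64(-0.03), 'tilt': np.float64(-0.77), 'yaw': np.float64(-12.95), 'roll': np.float64(0.05), 'F': [-1.35, -3.67, 7.53], 'tq': array([-0.59,  1.2 , -0.14]), 'w': 0.0138}
```

Emit:
move_arm(series=[[[-1, 0, 0.002, -0.001, 0, 0, 0], [-1, 0, 0.003, -0.0015, 0, 0, 0], [-1, 0, 0.003, -0.0015, 0, 0, 0], [0, 0, 0.003, -0.0015, 0, 0, 0], [0, 0, 0.003, -0.0015, 0, 0, 0], [0, 0, 0.003, -0.0015, 0, 0, 0], [0, 0, 0.003, -0.0015, 0, 0, 0]]])

```text
t: 26.32
eef_pos: [0.5065, 0.0027, 0.0789]
eef_rot: [2.45, 1.954, 0.012]
contact_force: [-0.6, 0.6, -0.6]
grip_width: 0.0438
```

```bash
python3 -c "
from h import *
print(where())"
```

```text
{'t': 26.325, 'Xc': np.float64(4.63), 'Y': np.float64(1.68), 'Zc': np.float64(0.14), 'tilt': np.float64(-0.61), 'yaw': np.float64(-12.88), 'roll': np.float64(0.05), 'F': [-0.69, 0.44, -0.56], 'tq': array([-0.08,  0.05, -0.04]), 'w': 0.0438}
```

Emit:
move_arm(series=[[[0, 0, 0, -0.02, 0, 0, 0], [0, 0, 0, -0.05, 0, 0, 0], [0, 0, 0, -0.09, 0, 0, 0], [0, 0, 0, -0.14, 0, 0, 0], [0, 0, 0, -0.17, 0, 0, 0], [0, 0.05, 0, -0.17, 0, 0, 0], [0, 0.1, 0, -0.17, 0, 0, 0], [0, 0.15, 0, -0.17, 0, 0, 0], [0, 0.15, 0, -0.17, 0, 0, 0], [0, 0.15, 0, -0.17, 0, 0, 0]]])

```text
t: 27.58
eef_pos: [0.5373, 0.1481, 0.2486]
eef_rot: [2.451, 1.953, 0.008]
contact_force: [0.1, -1.0, 0.4]
grip_width: 0.044
```

Run:
```python
from h import *
s=monitor.sense();print(where(s)); g=np.load("pics/matgrasp.npy");print(to_tool(g[:3]+[0,0,.08],R.from_rotvec(g[3:]).as_matrix(),s))
a=camera("scene");b=camera("side")
cv2.imwrite("pics/s3.png",a);cv2.imwrite("pics/d3.png",b)
z=lambda im,x,y,w,h,f:cv2.convertScaleAbs(cv2.resize(im[y:y+h,x:x+w],None,fx=f,fy=f,interpolation=cv2.INTER_CUBIC),alpha=1.4,beta=25)
cv2.imwrite("pics/p3.png",np.hstack([z(a,190,130,100,120,4),z(b,220,155,100,120,4)]))
```

```text
{'t': 27.575, 'Xc': np.float64(2.13), 'Y': np.float64(150.35), 'Zc': np.float64(169.84), 'tilt': np.float64(-0.5), 'yaw': np.float64(-12.91), 'roll': np.float64(-0.04), 'F': [0.34, -0.91, 0.4], 'tq': array([-0.08,  0.1 , -0.02]), 'w': 0.044}
(array([ 0.1255, -0.0593,  0.1437]), array([ 0.0087,  0.0013, -0.1413]))
```

View pics/p3.png

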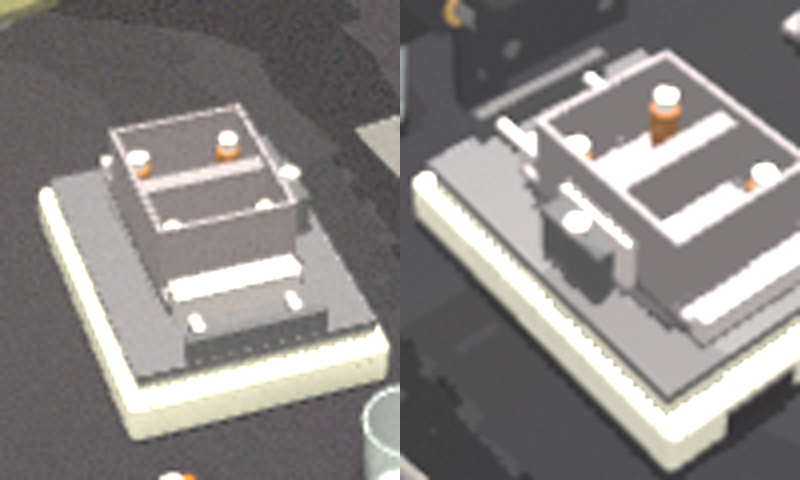

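The tray lies flat with its ledge under the lip and the other end behind the kerb; the pad bears on its long side. Numeric check of level and of pad travel:

Run:
```python
from h import *
sc=lambda p:(190+(p[0]+.5)/4-.5,130+(p[1]+.5)/4-.5); sd=lambda p:(220+(p[0]-400+.5)/4-.5,155+(p[1]+.5)/4-.5)
S=[(111,132),(240,107),(299,203),(160,231)];D=[(799,157),(675,243),(540,122),(665,53)]
X=[]
for a,b in zip(S,D):
    x,e=tri([ray("scene",sc(a)),ray("side",sd(b))]);X.append(x);d=x-PL;print((1e3*np.array([d@UX,d@UY,x[2]])).round(1),np.round(np.array(e)*1e3,1))
d=np.mean(X,0)-PL;print("centre",(1e3*np.array([d@UX,d@UY,np.mean(X,0)[2]])).round(1))
# pad displacement by template match around the pad in the side image, before vs after
b0=cv2.imread("pics/side0.png");b1=cv2.imread("pics/d3.png")
def prof(im,n):   # brightness across the pad's top edge, along UY, averaged over x
    out=[]
    for y in np.arange(40,66,1.):
        v=[]
        for x in np.arange(-22,23,4.):
            p=proj(n,PL+UX*(x+2.5)/1e3+UY*y/1e3+[0,0,.037]); v.append(cv2.getRectSubPix(im,(1,1),tuple(map(float,p))).mean())
        out.append(int(np.mean(v)))
    return out
print(list(range(40,66)))
for n,i0,i1 in(("side",b0,b1),("scene",cv2.imread("pics/scene0.png"),cv2.imread("pics/s3.png"))): print(n,prof(i0,n),prof(i1,n),sep="\n")
```

```text
[-56.1 -45.1 117. ] [2.7 2.7]
[-58.9  52.1 115.1] [0.4 0.4]
[ 58.8  51.7 115. ] [1.3 1.3]
[ 58.3 -46.  115.7] [1.1 1.1]
centre [  0.5   3.2 115.7]
[40, 41, 42, 43, 44, 45, 46, 47, 48, 49, 50, 51, 52, 53, 54, 55, 56, 57, 58, 59, 60, 61, 62, 63, 64, 65]
side
[118, 119, 118, 118, 119, 122, 131, 148, 173, 200, 218, 229, 231, 224, 203, 173, 144, 120, 106, 104, 107, 114, 123, 134, 143, 149]
[84, 76, 72, 71, 71, 71, 71, 71, 71, 72, 75, 82, 93, 109, 131, 158, 186, 208, 214, 199, 176, 152, 136, 131, 135, 138]
scene
[107, 107, 107, 107, 112, 126, 149, 176, 196, 208, 210, 199, 182, 158, 135, 114, 97, 84, 75, 73, 75, 82, 93, 105, 115, 122]
[107, 108, 107, 105, 101, 97, 94, 92, 91, 91, 90, 89, 88, 86, 84, 83, 84, 91, 104, 121, 133, 140, 138, 135, 131, 129]
```

Emit:
move_arm(series=[[[0, 0.04, -0.02, 0, 0.003, 0, -0.05], [0, 0.08, -0.04, 0.02, 0.006, 0, -0.1], [0, 0.12, -0.056, 0.05, 0.0087, 0.001, -0.14], [0, 0.1255, -0.0593, 0.1, 0.0087, 0.0013, -0.1413], [0, 0.1255, -0.0593, 0.1437, 0.0087, 0.0013, -0.1413], [0, 0.1255, -0.0593, 0.1437, 0.0087, 0.0013, -0.1413], [0, 0.1255, -0.0593, 0.1437, 0.0087, 0.0013, -0.1413], [0, 0.1255, -0.0593, 0.1437, 0.0087, 0.0013, -0.1413]]])

```text
t: 28.68
eef_pos: [0.5104, 0.2843, 0.1067]
eef_rot: [2.313, 2.125, 0.007]
contact_force: [-0.2, -0.4, -0.7]
grip_width: 0.0437
```

Run:
```python
from h import *
s=monitor.sense();print(s["t"],s["eef_pos"]); g=np.load("pics/matgrasp.npy");print(to_tool(g[:3],R.from_rotvec(g[3:]).as_matrix(),s))
```

```text
28.675 [0.51038041 0.2842682  0.10665661]
(array([-0.0013, -0.0018,  0.0823]), array([ 0.0033, -0.0028, -0.0008]))
```

Emit:
move_arm(series=[[[0, -0.0013, -0.0018, 0.025, 0.0033, -0.0028, 0], [0, -0.0013, -0.0018, 0.05, 0.0033, -0.0028, 0], [0, -0.0013, -0.0018, 0.07, 0.0033, -0.0028, 0], [0, -0.0013, -0.0018, 0.081, 0.0033, -0.0028, 0], [0, -0.0013, -0.0018, 0.081, 0.0033, -0.0028, 0], [0, -0.0013, -0.0018, 0.081, 0.0033, -0.0028, 0], [-1, -0.0013, -0.0018, 0.081, 0.0033, -0.0028, 0], [-1, -0.0013, -0.0018, 0.081, 0.0033, -0.0028, 0], [-1, -0.0013, -0.0018, 0.081, 0.0033, -0.0028, 0], [-1, -0.0013, -0.0018, 0.081, 0.0033, -0.0028, 0]]])

```text
t: 29.92
eef_pos: [0.5077, 0.2832, 0.0238]
eef_rot: [-2.312, -2.126, 0.004]
contact_force: [1.5, 0.1, 0.7]
grip_width: 0.0137
```

Emit:
move_arm(series=[[[-1, 0, 0, 0, 0, 0, 0], [-1, 0, 0, 0, 0, 0, 0]]])

```text
t: 30.18
eef_pos: [0.5077, 0.2832, 0.0238]
eef_rot: [-2.312, -2.126, 0.004]
contact_force: [1.9, 0.5, 1.9]
grip_width: 0.0139
```

Run:
```python
from h import *
s=monitor.sense();print(s["t"],s["eef_pos"],s["eef_rot"],s["contact_force"],s["grip_width"])
np.save("pics/regrasp.npy",np.r_[s["eef_pos"],s["eef_rot"]])
```

```text
30.175 [0.50765451 0.28320708 0.02377221] [-2.31244132 -2.12590458  0.00374208] [1.94417401 0.53073699 1.9102544 ] 0.013925689813787811
```

Emit:
move_arm(series=[[[-1, 0, 0, -0.005, 0, 0, 0], [-1, 0, 0, -0.015, 0, 0, 0], [-1, 0, 0, -0.04, 0, 0, 0], [-1, 0, 0, -0.08, 0, 0, 0], [-1, 0, 0, -0.13, 0, 0, 0], [-1, 0, 0, -0.18, 0, 0, 0], [-1, 0, 0, -0.21, 0, 0, 0], [-1, 0, 0, -0.22, 0, 0, 0], [-1, 0, 0, -0.22, 0, 0, 0]]])

```text
t: 31.3
eef_pos: [0.507, 0.2834, 0.2432]
eef_rot: [-2.311, -2.126, 0.007]
contact_force: [-0.7, 0.7, -5.4]
grip_width: 0.0136
```

Run:
```python
from h import *
s=monitor.sense();print(s["t"],s["eef_pos"],s["contact_force"],s["torque"],s["grip_width"])
g=np.load("pics/grasp1.npy");print(to_tool(np.r_[g[:2],.18],R.from_rotvec(g[3:]).as_matrix(),s))
```

```text
31.3 [0.50699378 0.28341195 0.24321602] [-0.68876749  0.68638492 -5.43075475] [-0.10001712  0.04909944 -0.0263246 ] 0.013557288896507957
(array([-0.5661,  0.0324,  0.0643]), array([-0.0043,  0.002 , -0.0443]))
```

Emit:
move_arm(series=[[[-1, -0.03, 0.002, 0, 0, 0, -0.005], [-1, -0.08, 0.005, 0, 0, 0, -0.01], [-1, -0.135, 0.008, 0, 0, 0, -0.015], [-1, -0.195, 0.011, 0, 0, 0, -0.02], [-1, -0.255, 0.0145, 0, 0, 0, -0.025], [-1, -0.315, 0.018, 0, 0, 0, -0.03], [-1, -0.375, 0.0215, 0, 0, 0, -0.035], [-1, -0.435, 0.025, 0, 0, 0, -0.04], [-1, -0.49, 0.028, 0, 0, 0, -0.0443], [-1, -0.53, 0.0305, 0, 0, 0, -0.0443]]])

```text
t: 32.55
eef_pos: [0.4918, -0.2497, 0.2425]
eef_rot: [-2.265, -2.171, 0.009]
contact_force: [0.4, -0.2, -4.4]
grip_width: 0.0136
```

Emit:
move_arm(series=[[[-1, -0.025, 0.0015, 0, 0, 0, 0], [-1, -0.036, 0.002, 0.005, 0, 0, 0], [-1, -0.036, 0.002, 0.03, 0, 0, 0], [-1, -0.036, 0.002, 0.06, 0, 0, 0], [-1, -0.036, 0.002, 0.09, 0, 0, 0], [-1, -0.036, 0.002, 0.115, 0, 0, 0], [-1, -0.036, 0.002, 0.13, 0, 0, 0], [-1, -0.036, 0.002, 0.135, 0, 0, 0], [-1, -0.036, 0.002, 0.135, 0, 0, 0], [-1, -0.036, 0.002, 0.135, 0, 0, 0]]])

```text
t: 33.8
eef_pos: [0.4944, -0.2838, 0.1103]
eef_rot: [2.265, 2.177, -0.005]
contact_force: [-0.3, 0.4, -5.6]
grip_width: 0.0138
```

```bash
cat > st.py <<'E'
from h import *
s=monitor.sense();print(s["t"],s["eef_pos"].round(4),s["contact_force"].round(1),s["torque"].round(2),s["grip_width"])
g=np.load("pics/grasp1.npy");q=np.load("pics/regrasp.npy");Rq=R.from_rotvec(q[3:]);M=Rq.as_matrix();G=R.from_rotvec(g[3:]).as_matrix()
yaw=lambda m:np.arctan2(m[1,1],m[0,1])
Rt=(R.from_rotvec([0,0,yaw(G)-yaw(M)])*Rq).as_matrix()
for z in(.085,.0768): print(z,to_tool(np.r_[g[:2],z],Rt,s))
E
python3 st.py
python3 - <<'E'
from h import *
a=camera("scene");b=camera("side")
cv2.imwrite("pics/p4.png",np.hstack([cv2.resize(i,None,fx=4,fy=4,interpolation=cv2.INTER_CUBIC) for i in(a[155:285,95:195],b[75:205,305:405])]))
E
```

```text
33.8 [ 0.4944 -0.2838  0.1103] [-0.3  0.4 -5.6] [-0.06  0.08 -0.05] 0.013839786349477195
0.085 (array([ 0.0002, -0.0026,  0.0253]), array([ 0.0002,  0.001 , -0.0003]))
0.0768 (array([ 0.0002, -0.0026,  0.0335]), array([ 0.0002,  0.001 , -0.0003]))
```

View pics/p4.png

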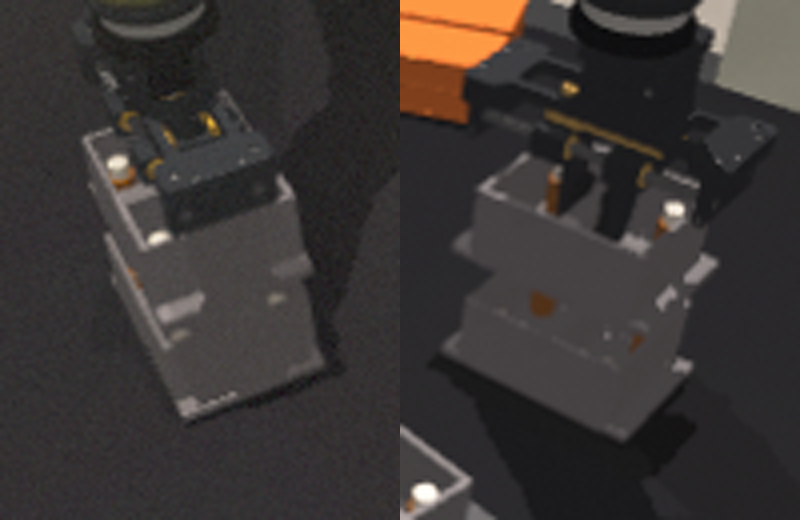

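The tray hovers about 34 mm above the bottom tray and is aligned in both views. I'll centre it and lower it.

Emit:
move_arm(series=[[[-1, 0, -0.0024, 0.003, 0, 0.001, 0], [-1, 0, -0.0024, 0.01, 0, 0.001, 0], [-1, 0, -0.0024, 0.018, 0, 0.001, 0], [-1, 0, -0.0024, 0.024, 0, 0.001, 0], [-1, 0, -0.0024, 0.025, 0, 0.001, 0], [-1, 0, -0.0024, 0.025, 0, 0.001, 0]]])

```text
t: 34.65
eef_pos: [0.4914, -0.2835, 0.0844]
eef_rot: [-2.264, -2.176, 0.005]
contact_force: [1.2, -0.2, -4.0]
grip_width: 0.014
```

```bash
python3 st.py
```

```text
34.65 [ 0.4914 -0.2835  0.0844] [ 1.2 -0.2 -4. ] [-0.06  0.03  0.02] 0.013984909702083484
0.085 (array([-0.0001,  0.0004, -0.0006]), array([-0.0015, -0.0007, -0.0003]))
0.0768 (array([-0.0001,  0.0004,  0.0076]), array([-0.0015, -0.0007, -0.0003]))
```

Emit:
move_arm(series=[[[-1, 0, 0, 0.001, 0, 0, 0], [-1, 0, 0, 0.002, 0, 0, 0], [-1, 0, 0, 0.003, 0, 0, 0], [-1, 0, 0, 0.004, 0, 0, 0], [-1, 0, 0, 0.004, 0, 0, 0]]])

```text
t: 35.28
eef_pos: [0.4913, -0.2834, 0.0804]
eef_rot: [-2.263, -2.176, 0.005]
contact_force: [0.9, 0.0, -5.3]
grip_width: 0.0139
```

```bash
python3 st.py
```

```text
35.275 [ 0.4913 -0.2834  0.0804] [ 0.9  0.  -5.3] [-0.15  0.1  -0.  ] 0.013928212348682991
0.085 (array([-0.0001,  0.0005, -0.0046]), array([-0.0015, -0.0008, -0.0003]))
0.0768 (array([-0.0001,  0.0005,  0.0036]), array([-0.0015, -0.0008, -0.0003]))
```

Plinth is entering freely: 2.4 mm below the rim with no upward force. I'll seat it.

Emit:
move_arm(series=[[[-1, 0, 0.0005, 0.001, -0.0015, 0, 0], [-1, 0, 0.0005, 0.002, -0.0015, 0, 0], [-1, 0, 0.0005, 0.003, -0.0015, 0, 0], [-1, 0, 0.0005, 0.004, -0.0015, 0, 0], [-1, 0, 0.0005, 0.0045, -0.0015, 0, 0], [-1, 0, 0.0005, 0.0045, -0.0015, 0, 0]]])

```text
t: 36.02
eef_pos: [0.4918, -0.2834, 0.0768]
eef_rot: [-2.264, -2.177, 0.002]
contact_force: [-1.7, 1.2, 6.0]
grip_width: 0.0138
```

```bash
python3 st.py
```

```text
36.025 [ 0.4918 -0.2834  0.0768] [-1.7  1.2  6. ] [ 0.17  0.49 -0.  ] 0.013832019751641946
0.085 (array([-0.0001, -0.    , -0.0082]), array([ 0.0004, -0.0007, -0.0003]))
0.0768 (array([-0.0001, -0.    , -0.    ]), array([ 0.0004, -0.0007, -0.0003]))
```

It stopped at z = 0.0768 m, exactly the home height, with upward reaction. I'll release and retreat.

Emit:
move_arm(series=[[[-1, 0, 0, -0.0005, 0, 0, 0], [0, 0, 0, -0.0005, 0, 0, 0], [0, 0, 0, -0.0005, 0, 0, 0], [0, 0, 0, -0.0005, 0, 0, 0], [0, 0, 0, -0.0005, 0, 0, 0], [0, 0, 0, -0.02, 0, 0, 0], [0, 0, 0, -0.06, 0, 0, 0], [0, 0, 0, -0.12, 0, 0, 0], [0, 0, 0, -0.18, 0, 0, 0], [0, 0, 0, -0.22, 0, 0, 0]]])

```text
t: 37.28
eef_pos: [0.4927, -0.2837, 0.299]
eef_rot: [2.263, 2.175, -0.001]
contact_force: [2.4, -0.2, 0.1]
grip_width: 0.0441
```

Emit:
move_arm(series=[[[0, 0, -0.05, 0, 0, 0, 0], [0, 0, -0.08, 0, 0, 0, 0], [0, 0, -0.08, 0, 0, 0, 0], [0, 0, -0.08, 0, 0, 0, 0]]])

```text
t: 37.78
eef_pos: [0.4135, -0.2801, 0.2963]
eef_rot: [2.264, 2.178, -0.002]
contact_force: [-0.5, 0.1, -0.2]
grip_width: 0.0445
```

Run:
```python
from h import *
s=monitor.sense();print(s["t"],s["eef_pos"],s["contact_force"],abs(s["joint_velocities"]).max())
a=camera("scene");b=camera("side")
cv2.imwrite("pics/p5.png",np.hstack([cv2.resize(a[120:300,95:345],(556,400),interpolation=cv2.INTER_CUBIC),cv2.resize(b[75:255,290:400],(244,400),interpolation=cv2.INTER_CUBIC)]))
```

```text
37.775 [ 0.41347214 -0.28011645  0.29632245] [-0.51196284  0.07453083 -0.21601715] 0.015584803914844684
```

View pics/p5.png

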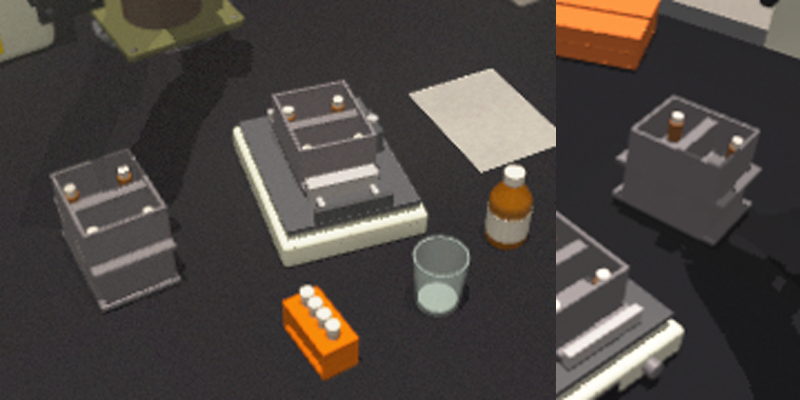

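The stack of two is seated square, the tray is clamped flat on the shaker, the mat is empty and the bystanders are in place. Handing in.

```bash
python3 -c "
from rig import ticket
print(ticket.sign_off())"
```

```text
the job is handed in; nothing more can be done
None
```

The job is done and handed in at about 38 s of the 72 s allowed. I set the top tray on the mat, clamped the middle tray on the shaker, and lowered the mat tray back onto the bottom tray by hand until it was home.

**Last checks**
- **Clamped tray:** all four rim corners measured 115–117 mm high (117 expected), so it lies flat. It sits behind the kerb and under the lip.
- **Side pad:** it is pressed in about 5 mm by feel and about 6 mm in the side picture, within the 2–8 mm asked. The scene picture could not confirm this because the tray wall partly hides the pad.
- **Stack:** the lowered tray stopped exactly at its home height, with the wrist feeling it rest on the tray below. The final pictures show it sitting square.
- **Bench:** the bottle, beaker and tube rack look undisturbed, and so does the bottom tray. I judged this by eye and did not measure it.

**Disagreement:** the tray met the kerb about 3 mm further along the platform than my camera estimate. I took that as calibration error because the force and level readings fitted a properly seated tray.

I viewed 13 pictures in all, three over the budget of 10, and the extra ones checked the clamp and the restacking.

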